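Turn the die plate over under the low shelf

ROBOT

A 6-joint arm with a two-finger parallel gripper is mounted at the origin on the work surface. World frame = base frame: x ahead of the robot, y to its left, z up, the work surface at z = 0. Lengths are in mm, angles in rad, forces in N, time in s.
With the tool pointing down it reaches from about 350 to 975 mm from the base axis. Payload 7.1 kg.
Tool frame: the origin (TCP) lies on the front face of the gripper's body, between the roots of the fingers; the fingertips stand 80 mm ahead of it and the grasp point (between the pads) lies 61 mm ahead of it (env.tips_ahead is the distance from the TCP to the fingertips, in mm); z points along the fingers, y is the line along which they close (so a half turn about z gives the same grasp; the last joint's range is limited). The gripper opens to 88 mm and grips with 3 to 60 N. Pads are 20 mm wide; open, the fingers measure 115 mm over their backs; the gripper's body (75 mm by 178 mm) begins 61 mm behind the grasp point.
Start: joints at [-1.294, 0.423, 1.63, -0, 1.089, -0.019], TCP at [182.209, -597.834, 302.675] pointing down, gripper open.
Joint ranges: [-3, 3], [-0.9, 2.11], [0.09, 2.58], [-1.31, 4.45], [0.11, 2.69], [-2.54, 2.54]. Speed limits (rad/s): [2.39, 2.39, 3.01, 3.14, 3.14, 3.14].

INTERFACE

Orientations are given as a unit quaternion [x, y, z, w].
In Python, from station import env, set_gripper, viewer, workorder gives the robot as it stands. Calls block until the motion is done:
- env.reach(position, orientation): joint-space move of the TCP to a pose.
- env.move_l(position, rot=None, rate=150, f_stop=None): straight line of the TCP; rot=None keeps the orientation; rate is the mean speed in mm/s. With f_stop (N) it stops when the force on the tool has changed by that much, and returns True; else False.
- env.move_joints(angles): joint-space move.
- set_gripper(opening): finger opening in mm; the grip force is fixed at half the most; returns when the fingers have stopped.
- env.hold(seconds).
- env.ik(position, orientation): joint angles nearest the present ones, or None.
- env.read_state(): the state.
- viewer.camera(name): name is "scene" or "side" or "wrist"; returns the picture (400x640x3 uint8, blue, green, red); there is no depth.
- viewer.camera_params(name): a dict with "fx", "fy", "cx", "cy" (pixels), "pose" (4x4, takes a point from camera to world coordinates); the wrist camera has in their place "tool_from_camera" (4x4, takes a point from camera to tool coordinates, whose origin is the TCP and whose axes are the flange's). Camera axes: x right, y up, looking along -z (the intrinsics and any distortion apply to the point x, -y, -z); pixel columns grow to the right and rows downward; lengths in mm; the calibration is good to about 2 mm. A picture is of the moment at which its call begins: read the wrist's pose just before it. camera_params takes no time and is no camera call.
A pose or a line that the arm cannot do raises env.IKError and nothing moves.
- workorder.sign_off(): hands the job in; it is judged then, once.
The state is a dict: "time_s": time; "qpos": joint angles; "dq": joint speeds; "tau": joint torques, N m; "tool_pos": TCP position; "orientation": TCP orientation; "force": force on the tool from outside, world axes, zero at the start; "wrist_torque": the same for the moment, N m; "width": finger opening in mm; "grip_force": force on a finger pad.
Only numpy, scipy, OpenCV 4.12 (cv2) and the standard library are available. Lean on these libraries where they do the work, as an engineer would, in place of code of your own. Each camera call takes 0.05 s, during which the arm holds its last target. There are 200 camera calls.

TASK

The blue die plate with the red end leans on its sloped rest under the low shelf with its plain white back showing. First move the lidded green glass pot that stands in front of it onto the round cork mat, upright. Then turn the plate over so that its blue face with the three pockets shows, red end still at the top, and leave it squarely on the same rest with its lower end down against the lip; do the turning there, without ever bringing the plate's lower end out from under the shelf, do not knock the shelf, and leave the other plate, the bowl and the bottle where they are.

Things in the scene. Friction and masses are not known exactly. Their poses are not given: they have to be found in the camera images.
- plate: Loose die plate 165 x 52 x 12 mm, 0.15-0.26 kg. Origin: middle of the block. x along its length to the red end (last 25 mm, solid, red on both faces), y across its width, z out of the blue face, which has three round pockets (34 mm wide, 6 deep, brass floor); the other face is white. Starts on rest, x up the slope, z into the slope; to be turned half a turn about its x.
- plate_foot (a point): Middle of the plate's lower end face: 82.5 mm from the plate's origin along its -x, mid-width, mid-thickness.
- rest: Fixed sloped rest: bar 34 mm wide (y), 110 long, dark lip at its lower end standing 12 mm out. Origin on the bench under the slope's lower end; x away from the robot, y left, z up. The slope falls towards +x, 27 deg from vertical: down-slope (0.454,0,-0.891), outward normal (0.891,0,0.454). Steel foot under it, x -65 to 5 mm.
- rest_seat (a point): Where plate_foot lies when the plate is seated against the lip, either face out: (5.3,0,32.7) mm in the rest's axes. The seated plate is centred on the bar, overhanging it 9 mm each side; its top 55 mm stands free above the bar's end, so it can be pinched there by faces (12 mm) or side edges (52 mm). Its top end is 180 mm above the bench, 70 mm to the rest's -x.
- shelf: Fixed low shelf: wooden board 170 mm deep (x), 620 long (y), underside 215 and top 231 mm above the bench, on 22 mm square posts at its corners. Origin on the bench under the middle of its near edge (robot side); x away from the robot. Pots on it from 84 mm behind that edge, to 288 mm high. The rests' origins lie 13-19 mm behind the edge; the plate's red end sticks out in front of it.
- pot: Loose green glass pot with steel lid: upright cylinder 56 mm in diameter to 80 mm, lid 53 mm in diameter from 80 to 100 mm; 0.16-0.29 kg. Origin at the centre of its underside.
- mat: Fixed round cork mat, 96 mm in diameter, 4 mm thick, flat on the bench; origin at the centre of its underside.
- other_plate: Identical die plate on an identical rest beside the first, under the same shelf, already right (blue pocketed face showing). Bystander; axes as plate.
- bowl: Loose white bowl, 90 mm in diameter, 40 mm tall; origin at the centre of its underside. Bystander.
- bottle: Loose orange bottle, 40 mm in diameter, 110 mm tall; origin at the centre of its underside. Bystander.
Things that resemble listed ones, but are neither listed nor needed, are in the scene too. Leave any pink look-alike of the plate alone.

How it is judged:
By the outcome, as a careful person would: the job done as asked, in the order asked, and still so for the second after the job is handed in, with the robot touching nothing.
It also fails if it takes over 70 s, if anything falls off the work surface, if the arm or the gripper's body presses on something with over 40 N, if the wrist force passes 120 N, or if a joint passes its speed limit or range.

## Working session

There is one attempt and no reset: what is moved stays moved. The work goes in short steps, each a Python script; the robot and the scene stay as the last script left them, time stands still between calls to the robot, and variables do not carry over. Pictures are saved under pics/ and viewed, at most 10 in all, crops included, and the job is handed in when it is done.

```bash
ls; mkdir -p pics; python3 - <<'E'
from station import env, viewer
import cv2
for n in ("scene","side"):
    im=viewer.camera(n); cv2.imwrite(f"pics/{n}0.png",im)
    p=viewer.camera_params(n); print(n,{k:(v if k!="pose" else [[round(float(a),3) for a in r] for r in v]) for k,v in p.items()})
p=viewer.camera_params("wrist");print(p)
s=env.read_state();print(s)
E
```

```text
pics
scene {'fx': 369.8103008852213, 'fy': 369.8103008852213, 'cx': 317.8814915587906, 'cy': 196.16135297724034, 'pose': [[0.969, -0.235, 0.077, 493.306], [0.247, 0.918, -0.311, -237.424], [0.002, 0.32, 0.947, 972.472], [0.0, 0.0, 0.0, 1.0]]}
side {'fx': 450.99877366537584, 'fy': 450.99877366537584, 'cx': 321.02146513592396, 'cy': 192.22483687760837, 'pose': [[-0.954, 0.207, -0.219, 172.282], [-0.301, -0.644, 0.703, 931.681], [0.004, 0.736, 0.676, 944.983], [0.0, 0.0, 0.0, 1.0]]}
{'fx': 279.0459157948245, 'fy': 279.0459157948245, 'cx': 323.1348293475077, 'cy': 198.11722446275425, 'tool_from_camera': array([[ 4.98041180e-04,  9.64471541e-01,  2.64186294e-01,
         7.39472157e+01],
       [ 9.99999795e-01, -5.86521570e-04,  2.56040096e-04,
         1.07752975e+00],
       [ 4.01894346e-04,  2.64186113e-01, -9.64471636e-01,
        -8.21928716e+01],
       [ 0.00000000e+00,  0.00000000e+00,  0.00000000e+00,
         1.00000000e+00]])}
{'time_s': 0.1, 'qpos': array([-1.29398722e+00,  4.23772250e-01,  1.63063728e+00,  4.34508771e-06,
        1.08859989e+00, -1.89894031e-02]), 'dq': array([ 0.00049344, -0.0021532 , -0.00128948, -0.00037381, -0.00031462,
        0.0005658 ]), 'tau': array([-3.45988456e-04, -5.45608914e+01, -2.74324197e+01,  6.45322306e-02,
        1.89488113e-02, -9.42098666e-06]), 'tool_pos': array([ 182.11006442, -597.45362732,  301.96515117]), 'orientation': array([ 9.89082728e-01,  1.47359614e-01, -8.91565134e-05, -7.02751234e-04]), 'force': array([-0.71266259,  0.51920757, -0.01710748]), 'wrist_torque': array([-0.02960643,  0.02553742,  0.00146285]), 'grip_force': 0.0, 'width': 87.63670132122145}
```

View pics/scene0.png

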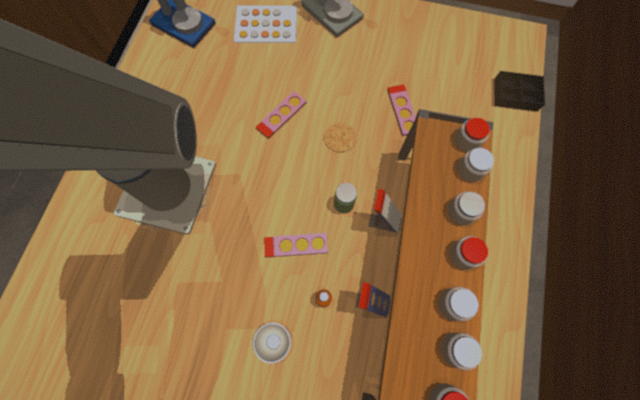

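View pics/side0.png

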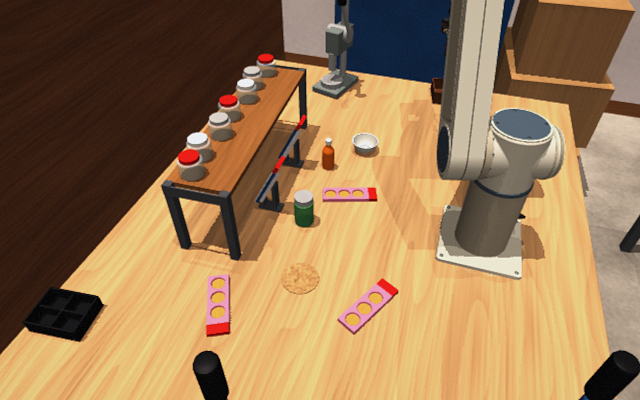

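Scene picture: the white-backed plate has its red end at about (380,203). Its neighbour, already blue side out, is at (375,298). The pot is at (345,197), the mat at (340,137), the bottle at (323,298) and the bowl at (272,342).

What could be taken for the plate:
- pink look-alikes at (281,114), (402,108) and (297,245), which I leave alone
- the other plate at (375,298)

I choose (380,203), because it is on a rest, shows white and has the pot in front of it. I'll check this in a crop.

```bash
cat > h.py <<'E'
import numpy as np, cv2
from station import env, viewer, set_gripper
def ray(cam,u,v,pose=None):
    p=viewer.camera_params(cam)
    P=np.array(p["pose"]) if pose is None else pose@np.array(p["tool_from_camera"])
    d=P[:3,:3]@np.array([(u-p["cx"])/p["fx"],-(v-p["cy"])/p["fy"],-1.])
    return P[:3,3],d
def onz(cam,u,v,z,pose=None):
    o,d=ray(cam,u,v,pose); return o+d*(z-o[2])/d[2]
def tri(r1,r2):
    (a,d),(b,e)=r1,r2
    s=np.linalg.lstsq(np.c_[d,-e],b-a,rcond=None)[0]
    p,q=a+s[0]*d,b+s[1]*e
    return (p+q)/2,np.linalg.norm(p-q)
def blobs(im,lo,hi,amin=20):
    h=cv2.cvtColor(im,cv2.COLOR_BGR2HSV); m=cv2.inRange(h,lo,hi)
    if lo[0]==0: m|=cv2.inRange(h,(170,lo[1],lo[2]),(180,255,255))
    n,l,st,c=cv2.connectedComponentsWithStats(m)
    return [(st[i],c[i],(l==i).astype(np.uint8)) for i in range(1,n) if st[i][4]>=amin]
E
python3 - <<'E'
from h import *
np.set_printoptions(precision=1,suppress=True)
s=cv2.imread("pics/scene0.png");d=cv2.imread("pics/side0.png")
a=cv2.resize(s[165:325,310:430],None,fx=3.7,fy=3.7,interpolation=cv2.INTER_CUBIC)
b=cv2.resize(d[100:250,240:340],None,fx=3.94,fy=3.94,interpolation=cv2.INTER_CUBIC)
b=cv2.resize(b,(350,a.shape[0]));cv2.imwrite("pics/crop1.png",np.hstack([a,b]))
for n,im in(("scene",s),("side",d)):
    for st,c,m in blobs(im,(0,150,80),(6,255,255)):
        k=cv2.findContours(m,0,2)[0][0]; print(n,"red",st,c,cv2.boxPoints(cv2.minAreaRect(k)).ravel())
    for st,c,m in blobs(im,(40,60,20),(85,255,255)): print(n,"green",st,c)
print("pot lid", onz("scene",346,190,100),onz("side",303.5,196,100))
print("mat",onz("scene",340,137.5,4),onz("side",300.5,278,4))
print("bottle top",onz("scene",324,297,110),"bowl",onz("scene",272,343,40))
print("shelf edge",onz("scene",420,118,231),onz("scene",390,318,231))
print("plate red",onz("scene",380,203,165),"other",onz("scene",370,290,165))
E
```

```text
scene red [388  85  17   8  90] [396.2  88.7] [387.7  87.5 403.5  84.3 404.6  89.9 388.8  93. ]
scene red [466 118  24  21 394] [477.1 128.1] [466. 118. 489. 118. 489. 138. 466. 138.]
scene red [257 122  17  16 121] [264.5 129.6] [255.9 127.2 260.8 121.6 273.  132.  268.1 137.7]
scene red [374 189  12  24 159] [379.5 199.9] [373.3 210.5 378.3 188.2 385.7 189.8 380.7 212.2]
scene red [265 237   9  20 150] [268.6 246.7] [263.9 237.5 272.  237.  273.2 255.7 265.1 256.2]
scene red [461 237  27  26 539] [473.9 249.9] [456. 249. 473. 232. 492. 251. 475. 268.]
scene red [359 283  12  27 218] [364.5 295.7] [357.7 307.6 362.  282.  371.1 283.5 366.8 309.1]
scene red [442 392  26   8 151] [454.  396.2] [442. 392. 467. 392. 467. 399. 442. 399.]
scene green [336 199  17   7  28] [344.3 203.3]
side red [257  53  17  11 137] [265.2  57.8] [257.  53. 273.  53. 273.  63. 257.  63.]
side red [219  94  18  13 187] [227.7 100.1] [219.  94. 236.  94. 236. 106. 219. 106.]
side red [295 114  12  16  74] [300.9 121.6] [294.8 128.4 302.9 113.4 306.9 115.6 298.9 130.5]
side red [177 149  22  16 271] [187.9 156.6] [177. 149. 198. 149. 198. 164. 177. 164.]
side red [272 156  14  18  94] [278.3 164.2] [271.2 171.3 280.9 155.1 285.2 157.7 275.5 173.9]
side red [368 188   9  13 104] [372.  194.1] [368. 188. 376. 188. 376. 200. 368. 200.]
side red [377 279  21  19 170] [387.4 287. ] [376.5 283.6 382.3 276.9 398.2 290.6 392.4 297.3]
side red [206 322  24  15 269] [217.5 328.9] [204.7 324.9 228.9 321.4 230.5 332.8 206.3 336.2]
side green [294 202  19  25 360] [303.6 215.1]
pot lid [486.5  82.  100. ] [486.9  82.6 100. ]
mat [432.4 271.5   4. ] [429.2 278.4   4. ]
bottle top [ 495.8 -183.6  110. ] bowl [ 403.  -310.6   40. ]
shelf edge [612.2 245.8 231. ] [ 626.6 -197.6  231. ]
plate red [569.6  46.7 165. ] other [ 586.8 -149.   165. ]
```

View pics/crop1.png

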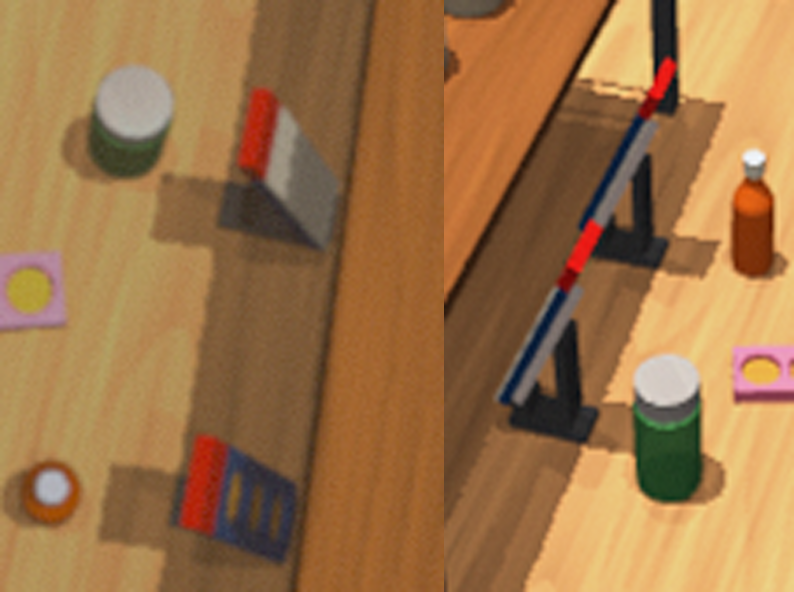

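The crop shows the chosen plate at scene (380,203): red end on top, white face out, with the pot just in front of it. The neighbour at (375,298) shows blue with pockets, so the choice holds. Next I go above the pot, look from near, and check the arm's reach for the turn.

```bash
cat >> h.py <<'E'
from scipy.spatial.transform import Rotation as R
np.set_printoptions(precision=2,suppress=True)
def toolrot(tilt,psi,roll=0.):
    """tool z along a slope `tilt` from vertical (foot ahead); roll 0: tool y along rest -y, x_tool = outward normal"""
    z=np.array([np.sin(tilt),0,-np.cos(tilt)]); y=np.array([0,-1.,0]); x=np.cross(y,z)
    return R.from_euler('z',psi)*R.from_matrix(np.c_[x,y,z])*R.from_euler('z',roll)
def toolpose():
    s=env.read_state(); T=np.eye(4);T[:3,:3]=R.from_quat(s["orientation"]).as_matrix();T[:3,3]=s["tool_pos"];return T
E
python3 - <<'E'
from h import *
env.reach([487,82,300],[1,0,0,0])
T=toolpose(); im=viewer.camera("wrist"); cv2.imwrite("pics/w1.png",im); np.save("w1.npy",T)
print(T[:3,3],env.read_state()["time_s"],env.read_state()["qpos"])
g=np.array([575,47,162])
for tilt in (27,42):
  for r in (-180,-90,0,90,180):
    r_=toolrot(np.radians(tilt),.03,np.radians(r)); print(tilt,r,env.ik(g-61*r_.as_matrix()[:,2],r_.as_quat()))
s=cv2.imread("pics/scene0.png");d=cv2.imread("pics/side0.png")
E
```

```text
[487.21  81.5  300.01] 2.7833 [ 0.14  0.23  1.92 -0.    0.99  1.71]
27 -180 [ 0.07  0.35  2.09 -0.08  0.23 -1.46]
27 -90 [ 0.07  0.35  2.09 -0.08  0.23  0.11]
27 0 [ 0.07  0.35  2.09 -0.08  0.23  1.68]
27 90 None
27 180 [ 0.07  0.35  2.09 -0.08  0.23 -1.46]
42 -180 [0.08 0.38 2.24 3.29 0.21 1.46]
42 -90 None
42 0 [ 0.08  0.38  2.24  3.29  0.21 -1.68]
42 90 [ 0.08  0.38  2.24  3.29  0.21 -0.11]
42 180 [0.08 0.38 2.24 3.29 0.21 1.46]
```

View pics/w1.png

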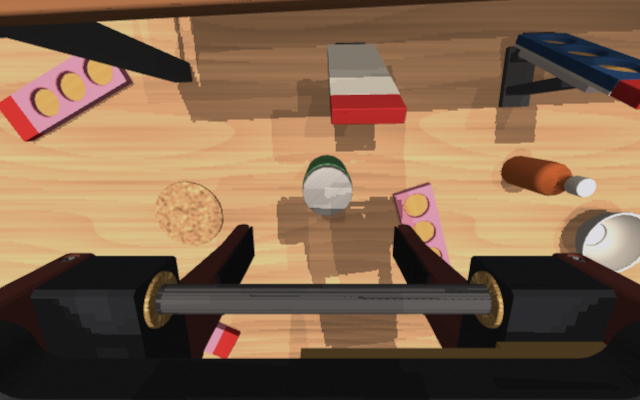

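The wrist view shows:
- pot lid at (327,190)
- mat at (189,212)
- target plate's red end at columns 330-406, rows 95-124, with white and grey behind it
- other plate at the top right, with the bottle and bowl below it

The half turn works with an edge pinch, joint 6 going from 1.68 to -1.46. I'll measure those points and then do the pot.

```bash
python3 - <<'E'
from h import *
T=np.load("w1.npy"); im=cv2.imread("pics/w1.png")
for st,c,m in blobs(im,(0,150,60),(6,255,255),60):
    k=max(cv2.findContours(m,0,2)[0],key=cv2.contourArea); p=cv2.approxPolyDP(k,3,True)[:,0]
    print("red",st[:5],p.tolist())
    if abs(c[0]-368)<20:
        for q in p: print(q,onz("wrist",*q,177,T),onz("wrist",*q,182,T))
print("lid",onz("wrist",327,190,100,T))
for n,im2,(u0,v0) in(("wrist",im,(189,212)),("scene",cv2.imread("pics/scene0.png"),(340,137)),("side",cv2.imread("pics/side0.png"),(300,278))):
    h=cv2.cvtColor(im2,cv2.COLOR_BGR2HSV)
    r=50
    y0,x0=max(v0-r,0),u0-r; w=h[y0:v0+r,x0:u0+r].astype(int)
    # cork: deviates from bench colour (median)
    med=np.median(w.reshape(-1,3),axis=0); print(n,"med",med,"mat",h[v0,u0])
print("mat",onz("wrist",189,212.5,4,T))
E
```

```text
red [611  80  29  29 599] [[619, 81], [611, 95], [639, 108], [639, 80]]
red [ 330   95   77   30 2143] [[330, 96], [334, 124], [403, 122], [406, 107], [399, 95]]
[330  96] [578.55  76.24 177.  ] [578.13  76.35 182.  ]
[334 124] [559.79  73.28 177.  ] [559.83  73.46 182.  ]
[403 122] [561.15  24.34 177.  ] [561.16  25.72 182.  ]
[406 107] [571.28  23.01 177.  ] [571.04  24.42 182.  ]
[399  95] [579.19  28.47 177.  ] [578.75  29.75 182.  ]
red [  0  96  45  45 801] [[0, 102], [0, 110], [23, 140], [44, 133], [35, 130], [10, 96]]
red [213 326  27  33 469] [[227, 326], [213, 352], [222, 358], [227, 357], [239, 333]]
lid [492.83  77.03 100.  ]
wrist med [ 16. 115. 218.] mat [ 14 128 211]
scene med [ 18. 130. 180.] mat [ 15 147 173]
side med [ 18. 126. 236.] mat [ 17 142 233]
mat [436.55 272.36   4.  ]
```

```bash
python3 - <<'E'
from h import *
q=[1,0,0,0]
env.move_l([488.5,80.5,128],q,f_stop=15)
print(toolpose()[:3,3]); set_gripper(40)
s=env.read_state(); print(s["width"],s["grip_force"])
env.move_l([488.5,80.5,210]); env.move_l([432.5,274,210],rate=200)
env.move_l([432.5,274,145]); print(env.move_l([432.5,274,130.5],rate=30,f_stop=5),toolpose()[:3,3],env.read_state()["width"])
set_gripper(88)
env.move_l([432.5,274,300]); 
cv2.imwrite("pics/sc1.png",viewer.camera("scene"));d=viewer.camera("side");cv2.imwrite("pics/sd1.png",d)
cv2.imwrite("pics/c2.png",cv2.resize(d[190:320,230:370],None,fx=3,fy=3))
print(env.read_state()["time_s"])
E
```

```text
[488.96  80.57 128.64]
55.89827305867093 30.001434981822968
True [432.62 274.03 131.95] 55.93515200770309
9.6417
```

View pics/c2.png

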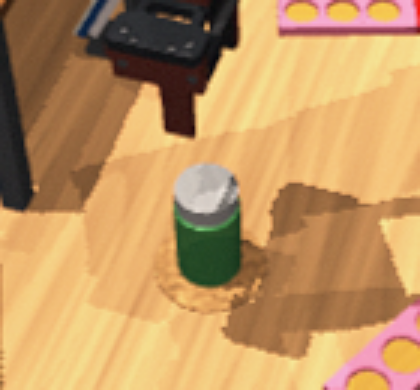

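The pot stands upright in the middle of the mat. Now I look at the plate from the approach axis.

```bash
python3 - <<'E'
from h import *
s=cv2.imread("pics/sc1.png"); d=cv2.imread("pics/sd1.png")
r=toolrot(np.radians(27),.03); z=r.as_matrix()[:,2]
C=np.array([565,50,180.])
env.reach(C-150*z,r.as_quat())
T=toolpose();im=viewer.camera("wrist");cv2.imwrite("pics/w2.png",im);np.save("w2.npy",T)
print(T[:3,3],env.read_state()["qpos"],env.read_state()["time_s"])
for st,c,m in blobs(im,(0,150,60),(6,255,255),100):
    k=max(cv2.findContours(m,0,2)[0],key=cv2.contourArea); print(st,cv2.approxPolyDP(k,3,True)[:,0].tolist())
E
```

```text
[497.17  48.36 313.66] [ 0.09  0.1   2.12 -0.06  0.45  1.67] 10.6583
[ 520  193   79   19 1330] [[520, 203], [537, 211], [595, 211], [598, 199], [577, 193], [522, 193]]
[ 294  197   60   20 1156] [[294, 203], [295, 216], [353, 215], [351, 198], [297, 197]]
[ 25 202  29  37 602] [[40, 202], [25, 208], [32, 238], [53, 233], [47, 230]]
```

View pics/w2.png

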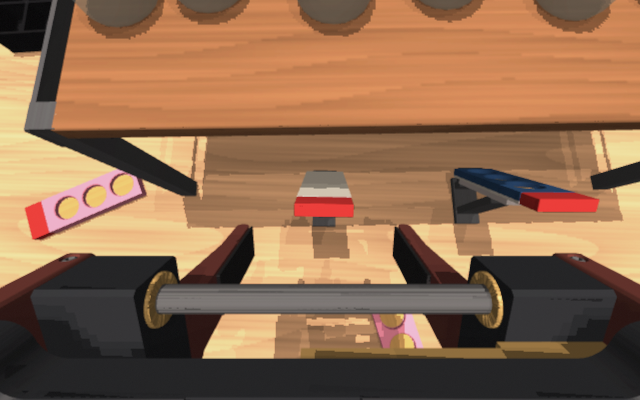

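The wrist view shows the red end at columns 294-353, rows 197-216, between the fingers. The other plate's red end is at columns 520-598, and the shelf's near edge runs along row 130.

```bash
python3 - <<'E'
from h import *
T=np.load("w2.npy")
L=onz("wrist",294.5,216.5,177,T);Rr=onz("wrist",353.5,215.7,177,T); print("near edge",L,Rr,"w",np.linalg.norm(L-Rr),"c",(L+Rr)/2)
L2=onz("wrist",537,211.7,177,T);R2=onz("wrist",595.5,211.7,177,T); print("other",L2,R2,(L2+R2)/2)
im=cv2.imread("pics/w2.png"); pts=[]
for u in range(60,600,20):
    c=im[110:150,u].astype(int).sum(1); v=110+np.argmin(np.diff(c))+1; pts.append((u,v))
print(pts)
# scene/side estimate of same, gripper away: red minAreaRects
s0=cv2.imread("pics/scene0.png");d0=cv2.imread("pics/side0.png")
def pick(im,u,v):
    b=min(blobs(im,(0,150,80),(6,255,255)),key=lambda t:np.hypot(t[1][0]-u,t[1][1]-v)); k=max(cv2.findContours(b[2],0,2)[0],key=cv2.contourArea); return cv2.approxPolyDP(k,2,True)[:,0].tolist()
for a,b in(((380,200),(278,164)),((364,296),(301,121))):
    A=pick(s0,*a);B=pick(d0,*b);print(A,B)
    for q in A: print(q,onz("scene",*q,180))
E
```

```text
near edge [559.06  74.92 177.  ] [561.33  23.26 177.  ] w 51.711072432992324 c [560.2   49.09 177.  ]
other [ 569.75 -137.83  177.  ] [ 571.31 -189.15  177.  ] [ 570.53 -163.49  177.  ]
[(60, np.int64(131)), (80, np.int64(130)), (100, np.int64(130)), (120, np.int64(130)), (140, np.int64(149)), (160, np.int64(129)), (180, np.int64(129)), (200, np.int64(129)), (220, np.int64(128)), (240, np.int64(128)), (260, np.int64(128)), (280, np.int64(126)), (300, np.int64(127)), (320, np.int64(127)), (340, np.int64(127)), (360, np.int64(126)), (380, np.int64(126)), (400, np.int64(126)), (420, np.int64(126)), (440, np.int64(125)), (460, np.int64(125)), (480, np.int64(125)), (500, np.int64(124)), (520, np.int64(124)), (540, np.int64(124)), (560, np.int64(123)), (580, np.int64(123))]
[[382, 189], [378, 190], [374, 208], [380, 212], [385, 193]] [[284, 157], [281, 156], [272, 171], [274, 173]]
[382, 189] [566.08  75.38 180.  ]
[378, 190] [557.73  70.74 180.  ]
[374, 208] [557.46  26.52 180.  ]
[380, 212] [572.29  20.7  180.  ]
[385, 193] [574.55  67.59 180.  ]
[[363, 283], [359, 306], [366, 309], [370, 285]] [[304, 114], [296, 129], [304, 121]]
[363, 283] [ 567.94 -140.25  180.  ]
[359, 306] [ 569.64 -187.55  180.  ]
[366, 309] [ 584.81 -189.77  180.  ]
[370, 285] [ 582.99 -140.63  180.  ]
```

```bash
cat >> h.py <<'E'
PSI=.035; TILT=np.radians(27)
C=np.array([565.5,48.9,179.7])
RR=toolrot(TILT,PSI); M=RR.as_matrix(); N,Yr,Z=M[:,0],-M[:,1],M[:,2]   # outward normal, rest +y, down-slope
def tcp(up=0,out=0,lat=0): return C-(41+up)*Z+out*N+lat*Yr
E
python3 - <<'E'
from h import *
T=np.load("w2.npy"); a,b=onz("wrist",60,131,231,T),onz("wrist",580,123,231,T); print("shelf edge",a,b,np.arctan2(b[0]-a[0],a[1]-b[1]))
print(N,Yr,Z,tcp())
env.move_l(tcp(60),RR.as_quat()); print("stopped",env.move_l(tcp(),RR.as_quat(),rate=60,f_stop=8),toolpose()[:3,3])
f0=env.read_state()["force"]
set_gripper(30); s=env.read_state(); print(s["width"],s["grip_force"],s["force"]-f0)
im=viewer.camera("wrist");d=viewer.camera("side")
cv2.imwrite("pics/g1.png",np.vstack([im[100:330,150:500],cv2.resize(d[110:250,220:360],(350,350))]))
print(env.read_state()["time_s"])
E
```

```text
shelf edge [609.17 242.72 231.  ] [ 626.79 -135.84  231.  ] 0.046505695551198975
[0.89 0.03 0.45] [-0.03  1.   -0.  ] [ 0.45  0.02 -0.89] [546.9   48.25 216.23]
stopped False [546.9   48.25 216.45]
52.13408262899532 29.92960554511228 [-0.17  0.13  2.63]
13.0417
```

View pics/g1.png

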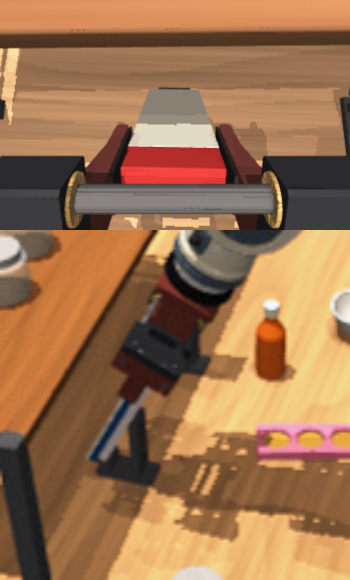

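The plate is gripped by its side edges at 52.1 mm. Next: lift it off the lip, shift it sideways past the bar while staying under the shelf, and turn it with joint 6 alone.

```bash
python3 - <<'E'
from h import *
q=RR.as_quat()
def F(t): s=env.read_state(); print(t,s["force"],s["wrist_torque"],s["width"],s["tool_pos"])
F("start")
env.move_l(tcp(8,3),q,rate=40); F("lift")
env.move_l(tcp(8,8),q,rate=40)
env.move_l(tcp(8,8,50),q,rate=80); F("lat")
j=np.array(env.read_state()["qpos"])
for k in range(3):
    j[5]-=np.pi/3; env.move_joints(j); F(f"turn{k}")
im=viewer.camera("wrist");d=viewer.camera("side");s=viewer.camera("scene")
cv2.imwrite("pics/t1.png",np.hstack([cv2.resize(d[110:250,200:340],(400,400)),cv2.resize(s[140:260,310:430],(400,400))]))
print(env.read_state()["qpos"],env.read_state()["time_s"])
E
```

```text
start [-0.89 -0.79  2.03] [-0.06  0.19 -0.08] 51.868340731679034 [546.9   48.23 216.3 ]
lift [ 0.07  0.03 -1.73] [0.05 0.35 0.03] 51.97575934967867 [545.9   48.23 224.98]
lat [-0.27  1.18 -1.19] [-0.02  0.38 -0.02] 51.65909689479652 [548.52  98.24 226.9 ]
turn0 [ 0.47  1.73 -1.51] [-0.03  0.35 -0.01] 52.00552422554637 [548.55  97.95 226.91]
turn1 [-0.61  0.22 -1.53] [-0.07  0.26 -0.  ] 51.88321643885196 [548.53  98.23 226.91]
turn2 [ 0.49  0.14 -1.25] [0.03 0.24 0.06] 51.72549563567308 [548.53  98.24 226.91]
[ 0.18  0.34  2.07 -0.25  0.28 -1.2 ] 17.5583
```

View pics/t1.png

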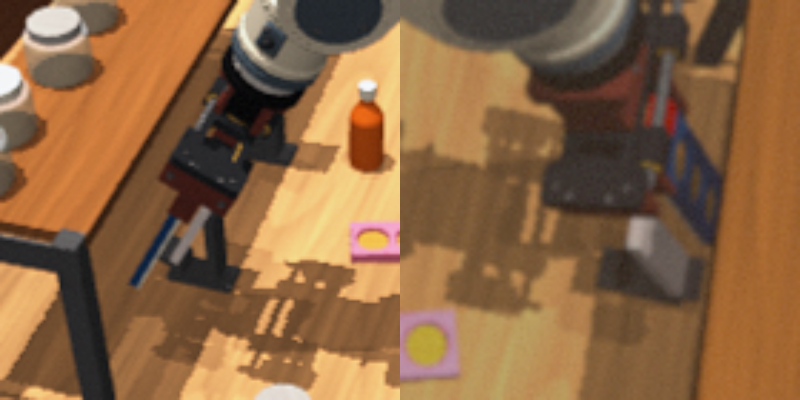

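The blue pocketed face is now out, with the red end at the top, and the plate sits beside the empty bar, parallel to it. Now I bring it back and seat it by touch.

```bash
python3 - <<'E'
from h import *
q=toolrot(TILT,PSI,-np.pi).as_quat()
def off():
    d=toolpose()[:3,3]-tcp(); return np.array([-d@Z,d@N,d@Yr])
env.move_l(tcp(8,8,0),q,rate=80); env.hold(.3); print("back",off(),env.read_state()["force"])
print(env.move_l(tcp(8,-6,0),q,rate=15,f_stop=4),"contact out",off(),env.read_state()["force"])
o=off()[1]
print(env.move_l(tcp(-5,o+.3,0),q,rate=15,f_stop=6),"lip",off(),env.read_state()["force"])
im=viewer.camera("wrist");d=viewer.camera("side")
cv2.imwrite("pics/p1.png",np.hstack([cv2.resize(d[110:250,200:340],(400,400)),cv2.resize(im[60:240,220:400],(400,400))]))
print(env.read_state()["time_s"])
E
```

```text
back [7.99 8.   0.34] [ 0.6  -0.52 -1.5 ]
True contact out [ 7.95 -4.7  -0.01] [ 1.37 -0.05  0.64]
True lip [ 0.01 -4.53  0.17] [-1.28  0.2   6.3 ]
20.2
```

View pics/p1.png

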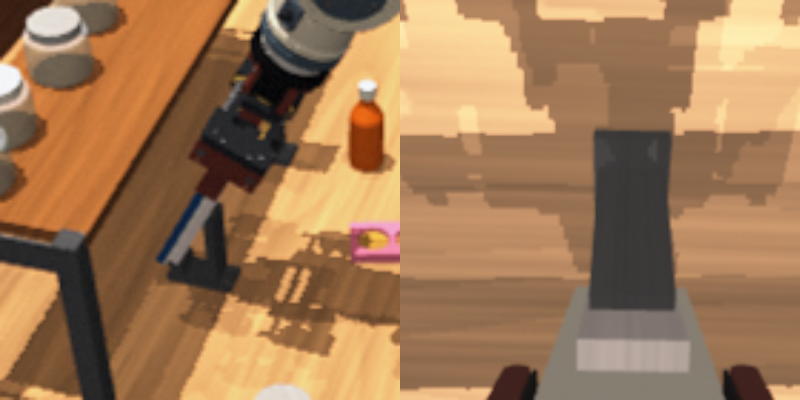

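The lip was met at the same height as before (0.01 mm off). The wrist view shows the bar end (centre about column 634) centred between the plate's edges. I release, retreat and check.

```bash
python3 - <<'E'
from h import *
q=toolrot(TILT,PSI,-np.pi).as_quat()
o=toolpose()[:3,3]
set_gripper(80); env.hold(.3); print(env.move_l(o-70*Z,q,rate=80,f_stop=10))
env.move_l(o-120*Z,q); 
env.reach([430,-60,380],[1,0,0,0]); env.hold(.3)
T=toolpose();im=viewer.camera("wrist");d=viewer.camera("side");s=viewer.camera("scene")
cv2.imwrite("pics/f1.png",np.hstack([cv2.resize(d[100:260,210:330],(375,500)),cv2.resize(s[165:325,310:430],(375,500))]))
for n,i in(("side",d),("scene",s)):
  for st,c,m in blobs(i,(0,150,80),(6,255,255)):
    if n=="side" and 270<c[0]<310 or n=="scene" and 355<c[0]<385: print(n,st,c)
for st,c,m in blobs(im,(0,150,60),(6,255,255),100):
    k=max(cv2.findContours(m,0,2)[0],key=cv2.contourArea); P=cv2.approxPolyDP(k,3,True)[:,0]; print(st,[(p.tolist(),onz("wrist",*p,177,T)[:2].round(1).tolist()) for p in P])
print(env.read_state()["time_s"])
E
```

```text
False
side [295 114  12  16  75] [300.83 121.65]
side [272 155  14  19  99] [278.56 163.98]
scene [374 190  12  24 173] [379.42 200.95]
scene [358 283  14  27 230] [364.47 295.66]
[ 403   27   65   22 1228] [([404, 28], [586.3, -133.7]), ([403, 42], [574.8, -133.7]), ([408, 48], [569.9, -138.7]), ([462, 46], [571.5, -188.3]), ([467, 33], [582.2, -191.4]), ([458, 27], [587.1, -182.6])]
[ 175   39   64   22 1205] [([238, 52], [566.4, 18.6]), ([235, 39], [577.2, 20.5]), ([184, 40], [576.4, 67.4]), ([175, 46], [571.4, 76.4]), ([180, 60], [559.6, 73.3]), ([234, 59], [560.5, 22.8])]
[324 218  32  21 391] [([352, 218], [403.8, -91.6]), ([324, 226], [394.5, -61.3]), ([327, 237], [381.6, -64.7]), ([355, 230], [389.9, -95.3])]
25.5417
```

View pics/f1.png

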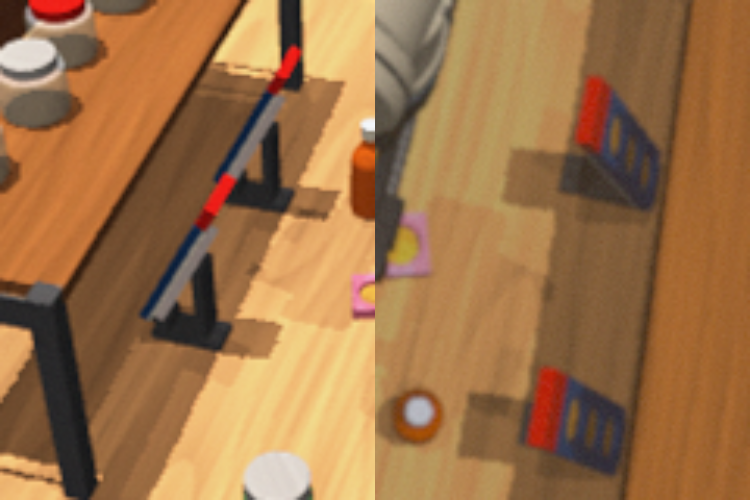

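The plate now shows blue with its pockets, matches its neighbour, and its red end is where it started: side (278.6,164.0) against (278.3,164.2) before. The near edge's centre is y 48.1 against 48.8–49.1 mm. I'm handing in.

```bash
python3 -c "
from station import workorder
print(workorder.sign_off())"
```

```text
the job is handed in; nothing more can be done
None
```

The job is handed in: the pot stands upright on the cork mat, and the plate is back on its rest, blue pocketed face out, red end up, lower end against the lip. I turned it about 50 mm to the side of its bar, with its lower end under the shelf the whole time, and finished at about 25.5 s; no verdict came back.

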